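Press the middle pin home in a long harmonica core

TASK

Press the proud middle pin of the long harmonica core home on the pin press. The press's length stop is still set for a short core: slide it out to the far end of its travel, push the core along the feed channel up against it, then press the palm head of the plunger all the way down to its stop, hold it there for a moment and let it come fully back up. Leave the stop and the core where they are, with the core still lying flat against the stop, and leave the other things on the desk alone.

Things in the scene. Friction and masses are not known exactly. Their poses are not given: they have to be found in the camera images.
- press: Grey cast pin press fixed to the desk. Origin on the desk directly below the plunger axis; x points from the open throat to the column (46 mm wide, x = 50 to 94 mm, 117 mm tall), y along the feed channel towards the length stop, z up. The head arm reaches over the channel at y = -21 to 21 mm, from x = -21 mm to the column, 83 to 123 mm above the desk
- press_axis (a point): Point on the feed channel's floor, 32 mm above the desk, right below the plunger axis; axes as press. The aluminium channel runs along y from -240 to +200 mm, centred on x = 0: 36 mm between two side lips, each 5 mm thick and 6 mm higher than the floor. A fixed end block (y = 155 to 169 mm, 12 mm above the floor) ends the length stop's travel
- plunger (a joint): Travel of the spring plunger in m: 0 = fully up (at rest), 0.016 = down at its stop; it moves straight down. Spring return: about 3 N to start it, about 7 N at the stop, about 3 N more while it drives the pin. The foot at its lower end is 16 mm in diameter, 31 mm above the channel floor at rest and 15 mm at the stop
- plunger_top (a point): Centre of the top of the plunger's black mushroom-shaped palm head (56 mm in diameter, 21 mm tall, nearly flat on top for 32 mm), on the press axis, 172 mm above the desk when up; it goes down with the plunger
- stop (a joint): Position of the steel length stop in m along the channel: its face stands 0.050 + this value in press y from the plunger axis. 0 = shortest setting, 0.040 = far end of its travel, where its tongue meets the end block. It slides with about 3 N of friction and stays where it is left
- stop_face (a point): Middle of the length stop's face (the side towards the plunger) at channel floor height; the stop's block is 34 mm wide across the channel, 14 mm long and 16 mm high, with a flat tongue, 7 mm high, behind it
- stop_knob (a point): Centre of the top of the stop's upright round brass knob (22 mm in diameter, 24 mm tall, top 36 mm above the channel floor), 53 mm behind the stop's face; it moves with the stop
- core: Long harmonica core lying loose and flat in the feed channel, along it: boxwood comb between two brass reed plates, 180 mm long (its y axis, parallel to press y), 32 mm wide, 14 mm high, about 0.17 kg. Origin at the centre of its underside. Its +y end faces the length stop, its -y end is the one to push
- pin_head (a point): Top of the head (9 mm in diameter) of the steel pin at the middle of the core, right above the core's origin. It stands 8 mm above the upper plate at first, about 1 mm when home. With the core against the stop at the far end of its travel the pin is right under the plunger's foot
- pin (a joint): How far the pin has been driven down into the core in m: 0 = proud as found, about 0.007 = home. It stays where it is pressed
- clip: Bystander: blued steel spring clip on a dark wood block (60 x 80 mm) that grips a brass reed plate upright, 64 mm tall and 118 mm long along its y. Origin at the centre of its underside
- cover: Bystander: chrome harmonica cover, an arched shell 172 mm long along its y, 42 mm wide, 19 mm high. Origin at the centre of its underside
- burnisher: Bystander: steel burnisher with a rosewood handle, 175 mm long along its x (tip to +x), 24 mm thick. Origin on the underside at the front end of the handle
- tin: Bystander: squat round tin of reed shims, 77 mm in diameter, 28 mm high. Origin at the centre of its underside
Mind the look-alikes: they are no part of the job. Of the things that look like the core, the smallest one is meant.

How it is judged (in metres and radians):
On the way, in this order (a step that is already met when the one before it is completed fails the run):
1. the length stop is at the far end of its travel (within 3 mm) and the core lies against it (within 3 mm), its pin under the plunger (value of joint stop above 0.037 m and y of core in the frame of press above -0.0075 m and y of stop_face in the frame of core below 0.093 m), for 0.1 s.
2. the plunger is pressed down to its stop (within 2 mm) for 0.25 s, with the pin driven home (value of joint plunger above 0.014 m and value of joint pin above 0.005 m), for 0.25 s.
At the end, for the whole second after the job is handed in: The pin is driven in by at least 5 mm (under 3 mm left proud), the plunger is back up within 2 mm, the length stop is within 3 mm of the far end of its travel, and the core lies flat and still in the channel with its end within 4 mm of the stop's face (value of joint pin above 0.005 m and value of joint plunger below 0.002 m and value of joint stop above 0.037 m and y of core in the frame of press above -0.0075 m and y of stop_face in the frame of core below 0.094 m and z of core in the frame of press between 0.028 and 0.036 m and angle between core's own z axis and vertical below 0.05 rad and linear speed of core below 0.01 m/s); the robot touches nothing.
It fails at once if a bystander on the desk (clip, cover, burnisher or tin) is moved by more than 20 mm (distance of any of clip, cover, burnisher, tin from where it was at the start of the episode above 0.02 m).
It also fails if it takes over 58 s, if anything falls off the work surface, if the arm or the gripper's body presses on something with over 40 N, if the wrist force passes 120 N, or if a joint passes its speed limit or range.

ROBOT

A 6-joint arm with a two-finger parallel gripper is mounted at the origin on the work surface. World frame = base frame: x ahead of the robot, y to its left, z up, the work surface at z = 0. Lengths are in mm, angles in rad, forces in N, time in s.
With the tool pointing down it reaches from about 275 to 825 mm from the base axis. Payload 4.9 kg.
Tool frame: the origin (TCP) lies at the very end of the fingers, on their centre line; the grasp point (between the pads) lies 19 mm behind it; z points along the fingers, y is the direction in which the jaws open and shut (so a half turn about z gives the same grasp; the last joint's range is limited). The gripper opens to 85 mm and grips with 20 to 120 N. Pads are 22 mm wide; open, the fingers measure 114 mm over their backs; the gripper's body (76 mm by 85 mm) begins 54 mm behind the grasp point. The pads swing forward as they close: fully open they stand 13 mm farther back than shut.
Start: joints at [1.072, 0.326, -0.193, 1.052, 0, 1.437], TCP at [196.215, 513.827, 231.281] pointing down, gripper open.
Joint ranges: [-2.65, 2.65], [-0.97, 1.79], [-1.3, 1.35], [-1.93, 2.1], [-1.47, 1.37], [-3.14, 3.14]. Speed limits (rad/s): [2.57, 2.57, 3.14, 3.14, 3.14, 3.14].

INTERFACE

Orientations are given as [roll, pitch, yaw] about the fixed x, y, z axes, in that order (R = Rz(yaw) Ry(pitch) Rx(roll)).
In Python, from bench import bot, solve_ik, imaging gives the robot as it stands. Calls block until the motion is done:
- bot.move_ptp(position, orientation): joint-space move of the TCP to a pose.
- bot.movel(position, rot=None, max_speed=150, threshold=None): straight line of the TCP; rot=None keeps the orientation; max_speed is the mean speed in mm/s. With threshold (N) it stops when the force on the tool has changed by that much, and returns True; else False.
- bot.move_j(angles): joint-space move.
- bot.grip(opening, effort=None): opening from 0.0 (shut) to 1.0 (fully open); effort is the grip in N (None keeps the last); returns when the fingers have stopped.
- bot.dwell(seconds).
- solve_ik(position, orientation): joint angles nearest the present ones, or None.
- bot.get_state(): the state.
- imaging.capture(name): name is "scene" or "top" or "wrist"; returns the picture (480x640x3 uint8, blue, green, red); there is no depth.
- imaging.camera_model(name): a dict with "K" (3x3 intrinsics, pixels), "position" and "rotation" of the camera in the world. Camera axes: x right, y up, looking along -z (the intrinsics and any distortion apply to the point x, -y, -z); pixel columns grow to the right and rows downward; lengths in mm; the calibration is good to about 2 mm. The wrist camera is an equidistant fisheye: a pixel r from the principal point sees the ray r / f radians off the axis. A picture is of the moment at which its call begins: read the wrist's pose just before it. camera_model takes no time and is no camera call; for the wrist camera it gives the pose at the moment of the call.
A pose or a line that the arm cannot do raises bot.IKError and nothing moves.
- bot.sign_off(): hands the job in, once; it reports no verdict.
The state is a dict: "t": time; "qpos": joint angles; "joint_velocities": joint speeds; "effort": joint torques, N m; "tcp_pos": TCP position; "orientation": TCP orientation; "contact_force": force on the tool from outside, world axes, zero at the start; "wrist_torque": the same for the moment, N m; "opening": opening from 0.0 (shut) to 1.0 (fully open).
Only numpy, scipy, OpenCV 4.12 (cv2) and the standard library are available. Lean on these libraries where they do the work, as an engineer would, in place of code of your own. Each camera call takes 0.05 s, during which the arm holds its last target.

## Working session

There is one attempt and no reset: what is moved stays moved. The work goes in short steps, each a Python script; the robot and the scene stay as the last script left them, time stands still between calls to the robot, and variables do not carry over. Pictures are saved under pics/ and viewed, and the job is handed in when it is done.

```bash
mkdir -p pics; ls; python3 - <<'E'
from bench import bot, imaging
import cv2
for n in("scene","top","wrist"):
    m=imaging.camera_model(n); print(n,m)
    cv2.imwrite(f"pics/{n}0.png",imaging.capture(n))
s=bot.get_state();print(s)
E
```

```text
pics
scene {'K': array([[494.95506353,   0.        , 318.60240279],
       [  0.        , 494.95506353, 240.97490394],
       [  0.        ,   0.        ,   1.        ]]), 'position': array([ 981.86141404, -463.17505652,  828.98786156]), 'rotation': array([ 0.68926832, -0.01741404,  0.86966127])}
top {'K': array([[471.17837896,   0.        , 321.74015538],
       [  0.        , 471.17837896, 239.59168572],
       [  0.        ,   0.        ,   1.        ]]), 'position': array([ 273.11636183,  -68.48728643, 1262.30822361]), 'rotation': array([ 0.23569347, -0.00577093, -1.60082374])}
wrist {'K': array([[371.64829954,   0.        , 319.56188792],
       [  0.        , 371.64829954, 238.59302961],
       [  0.        ,   0.        ,   1.        ]]), 'position': array([129.32733624, 538.99722334, 372.42872411]), 'rotation': array([-2.83784216e-01,  3.79115849e-04,  1.20643831e+00])}
{'t': 0.15, 'qpos': array([ 1.07180730e+00,  3.26777239e-01, -1.93351643e-01,  1.05194368e+00,
       -1.30592930e-05,  1.43662450e+00]), 'joint_velocities': array([ 7.98464071e-04, -2.27589919e-03,  3.96439667e-03, -9.09366540e-04,
        1.14438334e-03, -3.47814397e-05]), 'effort': array([ 1.31035995e-03, -4.43703389e+01,  2.62664723e+01,  1.04726886e-02,
       -8.24746667e-05,  1.65025156e-06]), 'tcp_pos': array([196.00497813, 513.44189585, 230.6806855 ]), 'orientation': array([-3.14032614e+00, -1.57779287e-04,  2.77677536e+00]), 'contact_force': array([-0.23942019,  0.70237526, -0.55849532]), 'wrist_torque': array([0.02421453, 0.03995362, 0.04229066]), 'opening': 0.9996486095338261}
```

View pics/scene0.png

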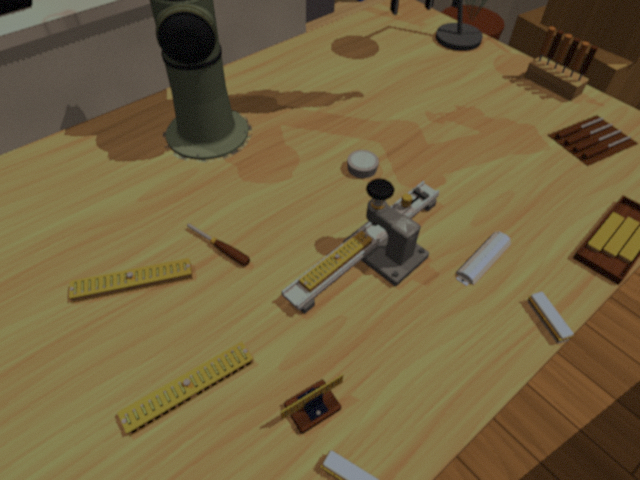

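View pics/top0.png

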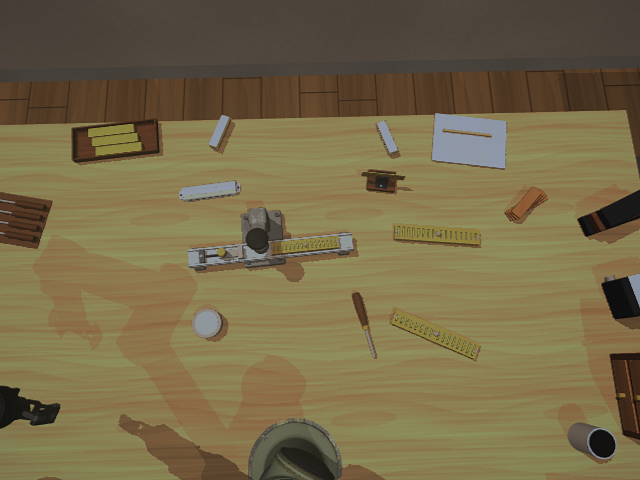

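View pics/wrist0.png

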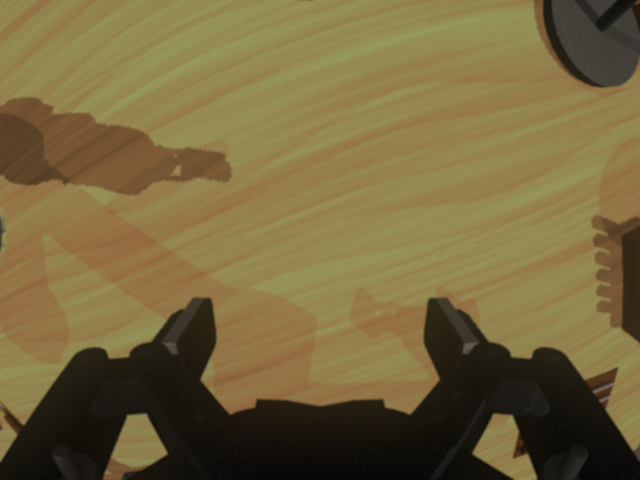

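Top view: there are three core-like things: (308,245) in the feed channel, (437,235) and (435,333) on the desk. The one in the channel is the shortest (about 70 px against about 90 to 95), and it lies in the channel as described. I'll confirm with enlarged crops.

```bash
cat > h.py <<'E'
import numpy as np, cv2
from scipy.spatial.transform import Rotation as R
def ray(m,u,v,fish=False):
    K=np.array(m["K"]); x=(u-K[0,2])/K[0,0]; y=(v-K[1,2])/K[1,1]
    if fish:
        r=np.hypot(x,y); s=np.sin(r)/r if r>1e-9 else 1; d=np.array([x*s,-y*s,-np.cos(r)])
    else: d=np.array([x,-y,-1.])
    return np.array(m["position"]),R.from_euler('xyz',m["rotation"]).as_matrix()@d
def plane(m,u,v,z,fish=False):
    p,d=ray(m,u,v,fish); return p+d*(z-p[2])/d[2]
def proj(m,P,fish=False):
    K=np.array(m["K"]); c=R.from_euler('xyz',m["rotation"]).as_matrix().T@(np.array(P)-m["position"])
    x,y,z=c[0],-c[1],-c[2]
    if fish:
        rr=np.hypot(x,y); th=np.arctan2(rr,z); return K[0,0]*th*x/rr+K[0,2],K[0,0]*th*y/rr+K[1,2]
    return K[0,0]*x/z+K[0,2],K[1,1]*y/z+K[1,2]
E
python3 - <<'E'
import cv2
a=cv2.imread("pics/top0.png"); b=cv2.imread("pics/scene0.png")
cv2.imwrite("pics/topc.png",cv2.resize(a[190:290,170:370],None,fx=4,fy=4,interpolation=cv2.INTER_CUBIC))
cv2.imwrite("pics/scenec.png",cv2.resize(b[165:315,270:450],None,fx=4,fy=4,interpolation=cv2.INTER_CUBIC))
cv2.imwrite("pics/topd.png",cv2.resize(a[200:370,260:500],None,fx=3,fy=3,interpolation=cv2.INTER_CUBIC))
E
```

```text
(no output)
```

View pics/topc.png

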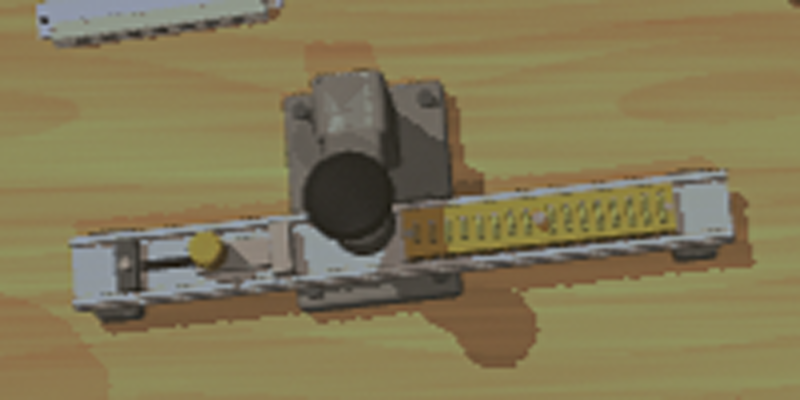

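View pics/scenec.png

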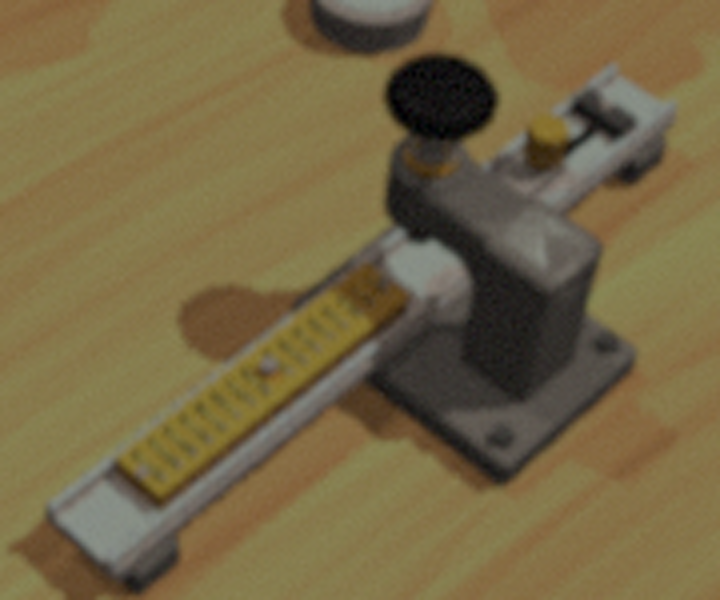

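View pics/topd.png

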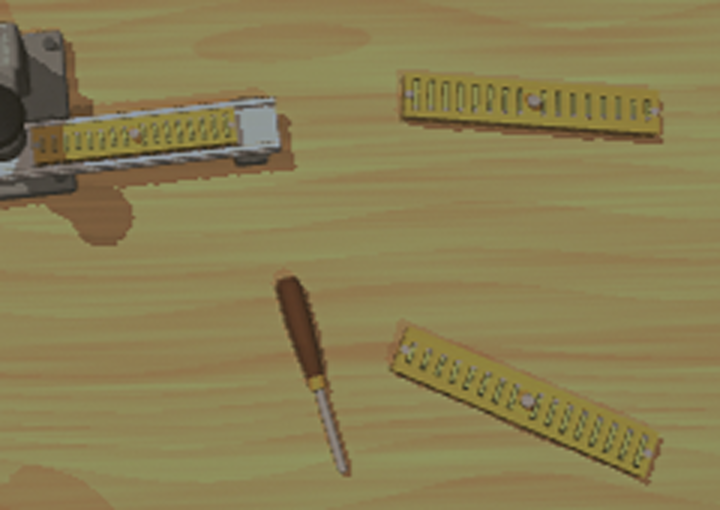

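The crops confirm it: the core in the channel spans crop px (405..672, 185..255), with its pin at (543,217). Both desk look-alikes are clearly longer, so the channel one is meant. Next I measure the press frame.

```bash
python3 - <<'E'
from h import *
from bench import imaging
t=imaging.camera_model("top"); s=imaging.camera_model("scene")
T=lambda x,y:(170+x/4-.375,190+y/4-.375)
S=lambda x,y:(270+x/4-.375,165+y/4-.375)
np.set_printoptions(precision=1,suppress=True)
for n,p,z in [("LU",(72,240),38),("LL",(75,308),38),("RU",(725,172),38),("RL",(732,237),38),("knob",(205,249),68),("pin",(541,218),54),("cap",(348,196),168),("core-y",(675,207),46)]:
    print(n,plane(t,*T(*p),z))
for n,p,z in [("knob",(546,127),68),("pin",(268,362),54),("cap",(442,97),168),("core-y",(143,477),46),("RU(x+)",(130,575),38),("RL",(52,512),38)]:
    print("scene",n,plane(s,*S(*p),z))
def tri(a,b):
    p,d=ray(t,*T(*a));q,e=ray(s,*S(*b)); d/=np.linalg.norm(d);e/=np.linalg.norm(e)
    k=np.linalg.lstsq(np.c_[d,-e],q-p,rcond=None)[0]; return (p+d*k[0]+q+e*k[1])/2,np.linalg.norm(p+d*k[0]-q-e*k[1])
print(tri((348,196),(442,97)),tri((205,249),(546,127)),tri((541,218),(268,362)))
E
```

```text
LU [549.6 272.3  38. ]
LL [503.7 268.7  38. ]
RU [ 583.8 -163.1   38. ]
RL [ 539.1 -165.8   38. ]
knob [534.4 177.9  68. ]
pin [552.  -39.5  54. ]
cap [542.4  72.7 168. ]
core-y [ 558.8 -128.2   46. ]
scene knob [535.7 178.5  68. ]
scene pin [553.  -36.6  54. ]
scene cap [549.1  70.3 168. ]
scene core-y [ 562.7 -124.6   46. ]
scene RU(x+) [ 597.3 -160.6   38. ]
scene RL [ 546.5 -167.3   38. ]
(array([544.6,  74.3, 161.8]), np.float64(2.073308690480365)) (array([535. , 178.5,  67.3]), np.float64(1.2332871902106912)) (array([552.7, -38.3,  54.7]), np.float64(2.8731032030908783))
```

Press frame, from the channel corners, cap and knob: origin about (543, 73), yaw about 0.080. The stop is near 0 to 2 mm and the core's pin is at press y of about -112. First I slide the stop out by pushing the knob's front with shut fingers.

```bash
cat >> h.py <<'E'
from bench import bot, solve_ik, imaging
YAW=0.080; O=np.array([543.0,73.0])
def W(x,y,z):
    c,s=np.cos(YAW),np.sin(YAW); return [O[0]+c*x-s*y,O[1]+s*x+c*y,z]
def P(p):
    c,s=np.cos(YAW),np.sin(YAW); d=np.array(p[:2])-O; return np.round([c*d[0]+s*d[1],-s*d[0]+c*d[1],p[2]],1)
def rep(l=""):
    s=bot.get_state(); print(l,round(s["t"],2),P(s["tcp_pos"]),np.round(s["contact_force"],1),np.round(s["orientation"],3),round(s["opening"],2))
E
python3 - <<'E'
from h import *
A=[np.pi,0,YAW+np.pi/2]
for y in (YAW,YAW+np.pi,YAW-np.pi/2): print(y,solve_ik(W(0,-220,60),[np.pi,0,y]))
print(solve_ik(W(0,76,47),A), solve_ik(W(0,76,200),A))
bot.move_ptp(W(0,78,230),A); bot.grip(0.0); rep()
m=imaging.camera_model("wrist"); cv2.imwrite("pics/w1.png",imaging.capture("wrist")); print(m, [np.round(proj(m,W(*p),True)) for p in [(0,105,68),(0,0,172),(0,155,44)]])
E
```

```text
0.08 [-0.38266062  0.54402067 -0.33142585  0.69534981  0.          2.67893204]
3.221592653589793 [-0.38266062  0.54402067 -0.33142585  0.69534981  0.         -0.46266062]
-1.4907963267948965 [-0.38266062  0.54402067 -0.33142585  0.69534981  0.         -2.03345694]
[ 0.137786    0.52815561 -0.40431486  0.63832585  0.          1.62858233] [ 0.137786    0.36174839 -0.22394702  0.98510091  0.          1.62858233]
 2.73 [  0.   77.9 230. ] [ 0.6 -0.6 -0.2] [ 3.142 -0.     1.651] 0.0
{'K': array([[371.64829954,   0.        , 319.56188792],
       [  0.        , 371.64829954, 238.59302961],
       [  0.        ,   0.        ,   1.        ]]), 'position': array([530.82891261, 221.68713182, 371.82893837]), 'rotation': array([-0.28283657, -0.00065721,  0.08035237])} [array([320., 187.]), array([320., 372.]), array([320., 127.])]
```

View pics/w1.png

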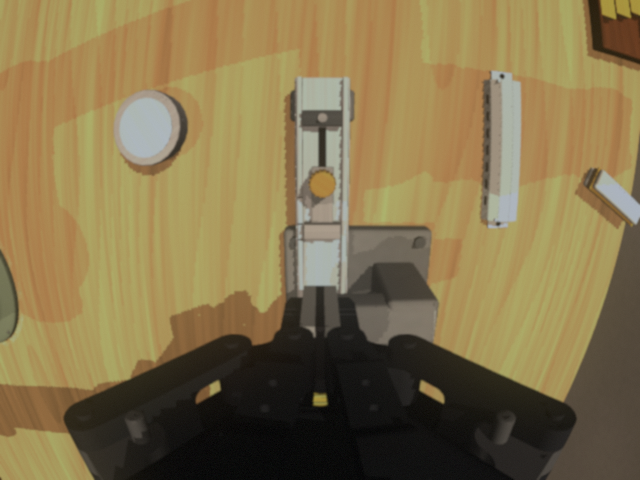

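Wrist view: knob at (322,183), end block at (322,118), stop's face edge around row 238, tips at (320,295). The channel lines up with the image's vertical. I'll refine and push.

```bash
python3 - <<'E'
from h import *
m=imaging.camera_model("wrist")
for n,u,v,z in [("knob",322,183,68),("endblk near",322,126,44),("endL",301,77,38),("endR",350,78,38),("stopfront",321,239,48),("lipL",299,260,38),("lipR",348,260,38)]: print(n,P(plane(m,u,v,z,True)))
E
```

```text
knob [  2.  108.5  68. ]
endblk near [  2.1 155.8  44. ]
endL [-16.4 200.4  38. ]
endR [ 26.8 199.7  38. ]
stopfront [ 1.3 54.7 48. ]
lipL [-19.6  30.9  38. ]
lipR [27.2 30.9 38. ]
```

```bash
sed -i 's/O=np.array(\[543.0,73.0\])/O=np.array([544.8,73.2])/' h.py; python3 - <<'E'
from h import *
bot.movel(W(0,77,120),max_speed=150)
r=bot.movel(W(0,77,48),max_speed=100,threshold=8); rep(("down",r))
if not r:
    r=bot.movel(W(0,110,48),max_speed=40,threshold=12); rep(("p1",r))
    if not r:
        r=bot.movel(W(0,130,48),max_speed=20,threshold=12); rep(("p2",r))
m=imaging.camera_model("wrist"); cv2.imwrite("pics/w2.png",imaging.capture("wrist"))
cv2.imwrite("pics/t2.png",cv2.resize(imaging.capture("top")[190:290,170:370],None,fx=4,fy=4))
E
```

```text
('down', False) 4.53 [ 0.6 77.  48.6] [ 0.9  0.6 -0.6] [3.141 0.    1.651] -0.0
('p1', False) 5.5 [ -0.6 110.6  47.7] [ 0.3 -0.8  0.4] [-3.140e+00 -1.000e-03  1.651e+00] -0.0
('p2', True) 6.22 [ -0.7 121.9  47.4] [ 0.1 -0.8  0.6] [-3.14   0.007  1.65 ] -0.0
```

View pics/w2.png

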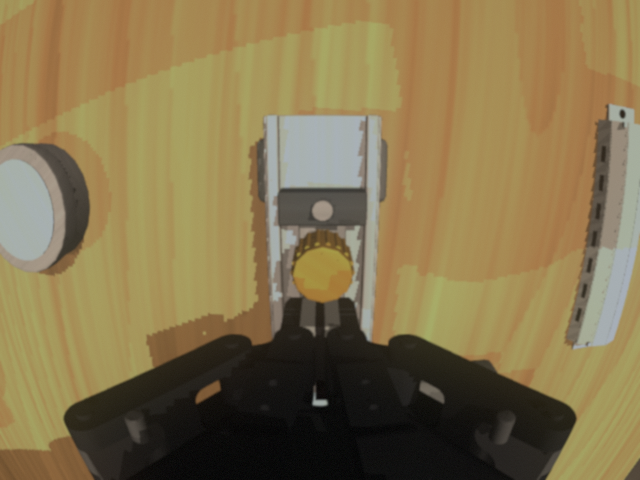

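The knob at (322,273) is now close to the end block (row 225), and the tongue's dark slot between them has gone. TCP y of 121.9 matches the 121 I predicted for the far end. I'll confirm with one more short push.

```bash
python3 - <<'E'
from h import *
m=imaging.camera_model("wrist"); print(P(plane(m,322,273,68,True)),P(plane(m,322,226,44,True)))
r=bot.movel(W(0,127,48),max_speed=10,threshold=15); rep(("p3",r))
bot.movel(W(0,110,48),max_speed=100)
bot.movel(W(0,100,230),max_speed=250); rep("up")
m=imaging.camera_model("wrist"); cv2.imwrite("pics/w3.png",imaging.capture("wrist"))
bot.move_ptp(W(-15,-150,230),[np.pi,0,YAW+np.pi])
bot.move_ptp(W(0,-228,150),[np.pi,0,YAW+np.pi]); rep("a")
cv2.imwrite("pics/w4.png",imaging.capture("wrist"))
a=imaging.capture("top"); cv2.imwrite("pics/t4.png",cv2.resize(a[190:290,170:370],None,fx=4,fy=4))
cv2.imwrite("pics/s4.png",cv2.resize(imaging.capture("scene")[165:315,270:450],None,fx=4,fy=4))
E
```

```text
[ -0.4 145.6  68. ] [ -0.3 156.3  44. ]
('p3', True) 6.92 [ -1.9 121.7  46.6] [ 0.2 -1.3  1.3] [-3.135  0.02   1.647] -0.0
up 8.06 [ -0.9 100.1 228.6] [-0.   0.3 -0.6] [-3.132  0.02   1.647] -0.0
a 10.41 [  -0.4 -227.7  149.5] [-0.5 -0.2  0.7] [ 3.140e+00 -1.000e-03 -3.062e+00] 0.0
```

View pics/w3.png

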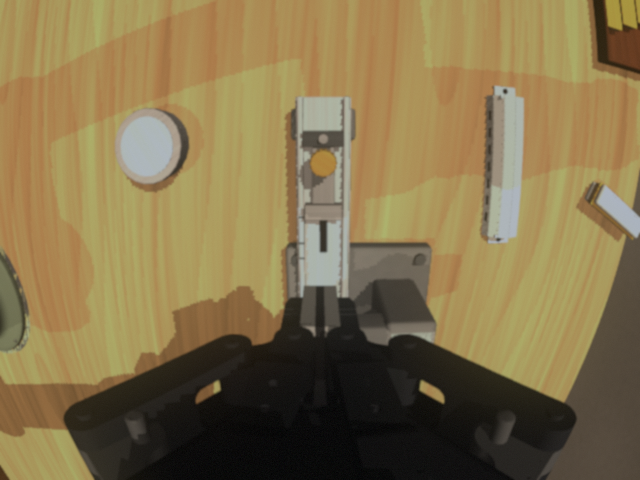

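View pics/w4.png

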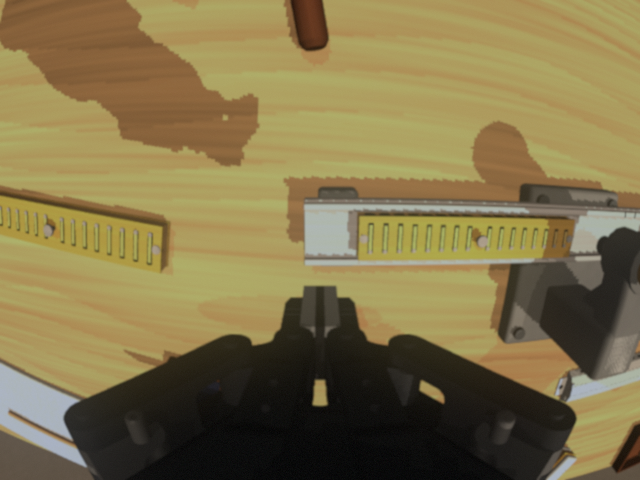

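View pics/s4.png

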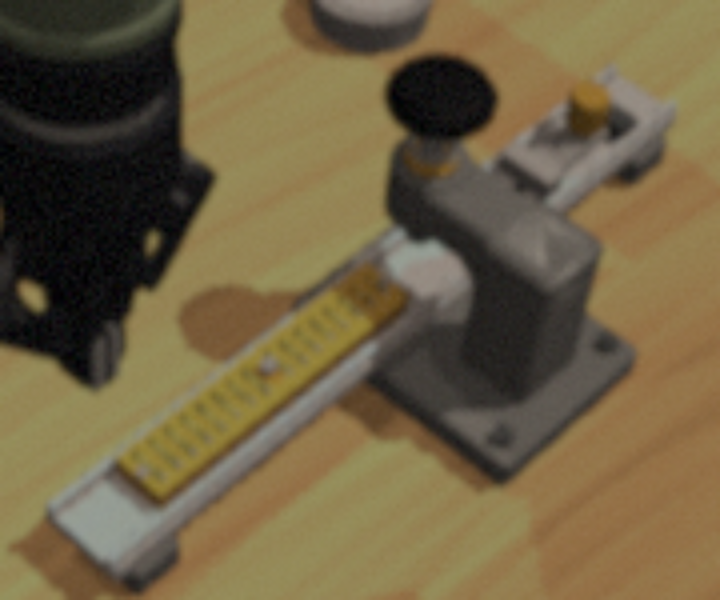

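w3/s4: the stop sits against the end block (knob (323,162), block (323,140)), and the repeat push stalled at the same 121.7. In w4 the core's near end is at (358,235) and the channel end at (305,230). Now I push the core.

```bash
python3 - <<'E'
from h import *
m=imaging.camera_model("wrist")
for n,u,v,z in [("core end",358,236,46),("pin",483,242,54),("chend",305,230,38),("lipA",320,199,38),("lipB",320,263,38),("coreA",380,216,46),("coreB",380,258,46)]: print(n,P(plane(m,u,v,z,True)))
bot.movel(W(0,-228,60),max_speed=150)
r=bot.movel(W(0,-228,38),max_speed=60,threshold=6); rep(("down",r))
if not r:
    r=bot.movel(W(0,-120,38),max_speed=50,threshold=8); rep(("p1",r))
    cv2.imwrite("pics/w5.png",imaging.capture("wrist"))
E
```

```text
core end [   0.  -200.3   46. ]
pin [   1.9 -109.3   54. ]
chend [  -2.1 -237.4   38. ]
lipA [ -24.5 -226.7   38. ]
lipB [  22.9 -226.6   38. ]
coreA [ -14.3 -185.4   46. ]
coreB [  16.2 -184.    46. ]
('down', False) 11.82 [  -0.3 -227.9   37.6] [ 0.6 -0.1  0.5] [ 3.141e+00 -1.000e-03 -3.062e+00] -0.0
('p1', False) 14.13 [   0.  -120.1   38. ] [ 0.3 -0.1  0.5] [ 3.141  0.    -3.062] -0.0
```

View pics/w5.png

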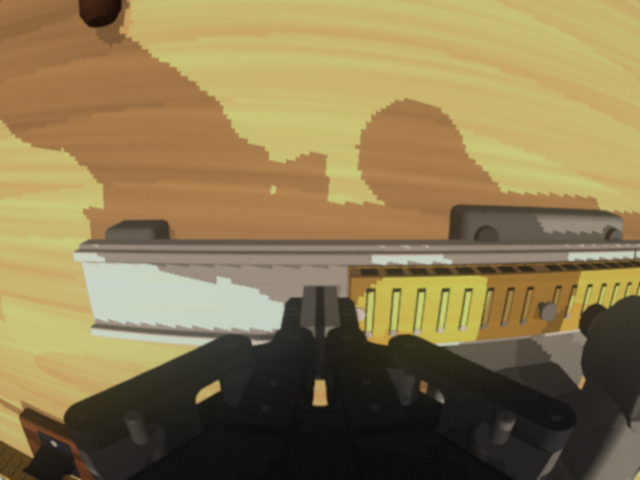

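The core's end at u≈350 sits right at the finger's side (340), flat and straight, and it moves along. I keep going, slowly, to contact.

```bash
python3 - <<'E'
from h import *
r=bot.movel(W(0,-94,38),max_speed=25,threshold=8); rep(("p2",r))
cv2.imwrite("pics/w6.png",imaging.capture("wrist"))
cv2.imwrite("pics/s6.png",cv2.resize(imaging.capture("scene")[165:315,270:450],None,fx=4,fy=4))
cv2.imwrite("pics/t6.png",cv2.resize(imaging.capture("top")[190:290,170:370],None,fx=4,fy=4))
E
```

```text
('p2', True) 14.98 [   0. -101.   38.] [ 1.1 -3.1  2.4] [-3.135e+00 -1.000e-03 -3.062e+00] 0.0
```

View pics/w6.png

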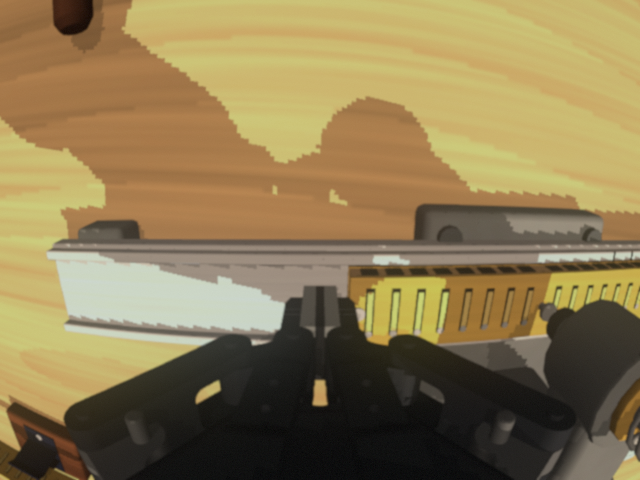

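View pics/s6.png

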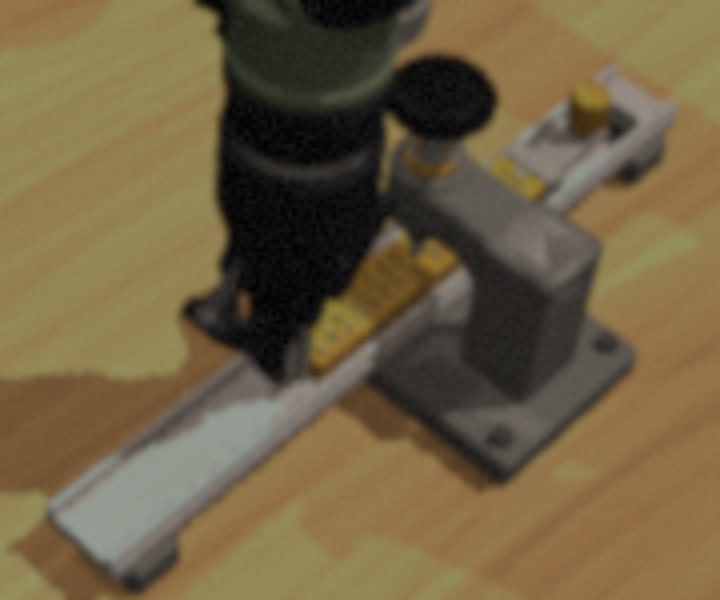

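View pics/t6.png

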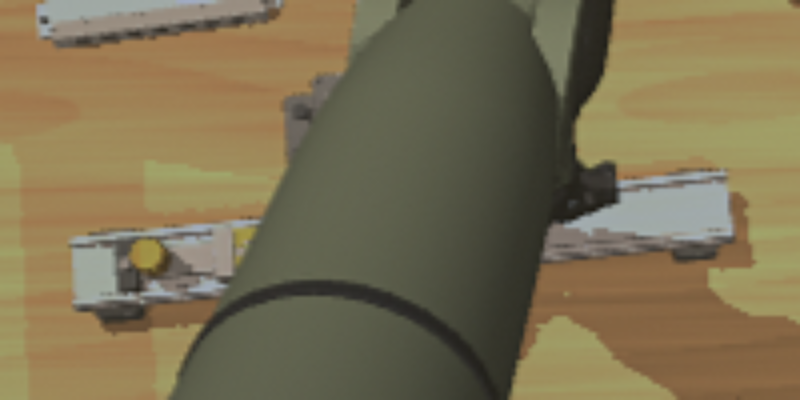

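The push ended in firm contact at TCP y=-101 (expected end at -90, minus half a finger). In s6 and t6 the core's yellow end adjoins the stop (t6 (233,245)). I back off and look from the stop's side.

```bash
python3 - <<'E'
from h import *
bot.dwell(0.2)
bot.movel(W(0,-112,38),max_speed=60)
bot.movel(W(0,-125,230),max_speed=250)
m=imaging.camera_model("wrist");cv2.imwrite("pics/w7.png",imaging.capture("wrist"));print(m["position"],m["rotation"])
bot.move_ptp(W(0,0,240),[np.pi,0,YAW+np.pi/2]); rep("over cap")
m=imaging.camera_model("wrist"); cv2.imwrite("pics/w8.png",imaging.capture("wrist")); print(m["position"],m["rotation"])
cv2.imwrite("pics/s8.png",cv2.resize(imaging.capture("scene")[165:315,270:450],None,fx=4,fy=4))
E
```

```text
[483.16838758 -55.93734474 370.81357651] [-0.2809496   0.00366453  1.6505653 ]
over cap 18.21 [-2.000e-01 -1.000e-01  2.395e+02] [ 0.6  0.1 -0.1] [-3.141  0.     1.651] 0.0
[538.77577614 144.04639069 381.39218791] [-2.82859582e-01  9.41960566e-05  8.06994096e-02]
```

View pics/w7.png

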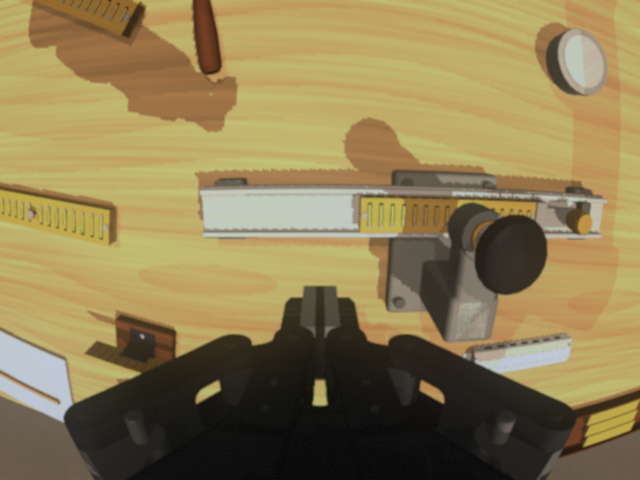

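View pics/w8.png

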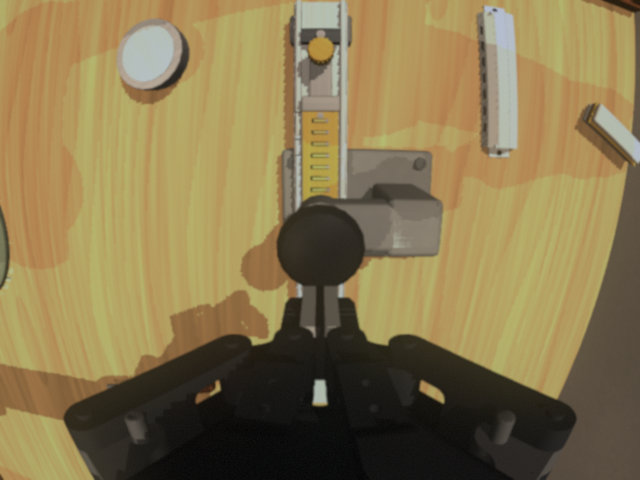

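View pics/s8.png

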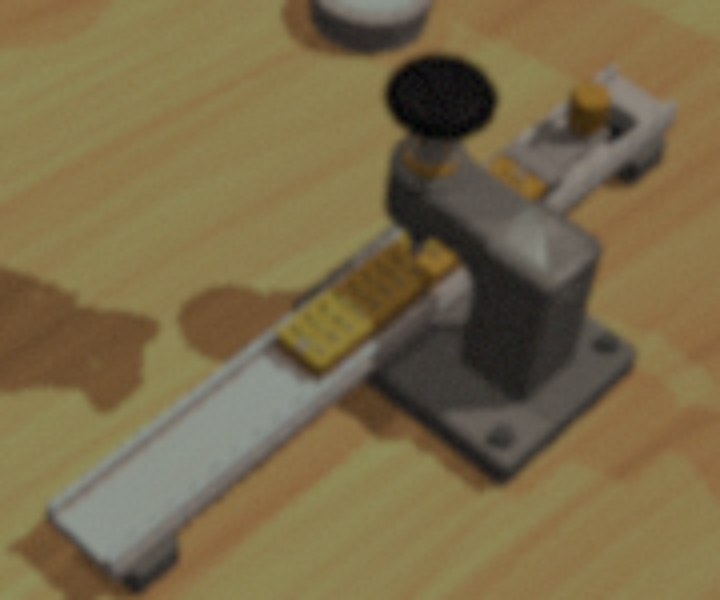

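w7/w8: the core (w7 u 359 to 537) meets the stop with no visible gap (w8 row 110 at stop's edge). The cap's centre is at (320,246). I check that against the axis, then measure the core's end and press.

```bash
python3 - <<'E'
from h import *
m8={"K":imaging.camera_model("wrist")["K"],"position":[538.776,144.046,381.392],"rotation":[-.28286,.0001,.0807]}
m7=dict(m8,position=[483.168,-55.937,370.814],rotation=[-.28095,.00366,1.65057])
print("cap",P(plane(m8,320,246,165,True)),"core -y end",P(plane(m7,359,215,46,True)),"core +y",P(plane(m8,321,111,46,True)),"end block",P(plane(m8,321,44,44,True)),"ch -240:",P(plane(m7,202,212,38,True)))
bot.movel(W(0,0,180),max_speed=150); rep("pre")
r=bot.movel(W(0,0,150),max_speed=20,threshold=25); rep(("press",r))
bot.dwell(0.2); rep("hold")
cv2.imwrite("pics/s9.png",cv2.resize(imaging.capture("scene")[165:315,270:450],None,fx=4,fy=4))
E
```

```text
cap [-1.00e-01  3.50e+00  1.65e+02] core -y end [ -0.1 -89.6  46. ] core +y [ 0.9 91.4 46. ] end block [  0.8 153.9  44. ] ch -240: [  -1.8 -236.4   38. ]
pre 18.86 [ 2.000e-01 -1.000e-01  1.803e+02] [-0.5 -0.5  0.5] [-3.142  0.     1.651] -0.0
('press', True) 20.01 [  0.2   0.  156.6] [-2.1  0.9  7.5] [3.14  0.    1.651] -0.0
hold 20.21 [  0.2   0.  156.6] [-2.1 -0.   7.1] [3.14  0.    1.651] 0.0
```

View pics/s9.png

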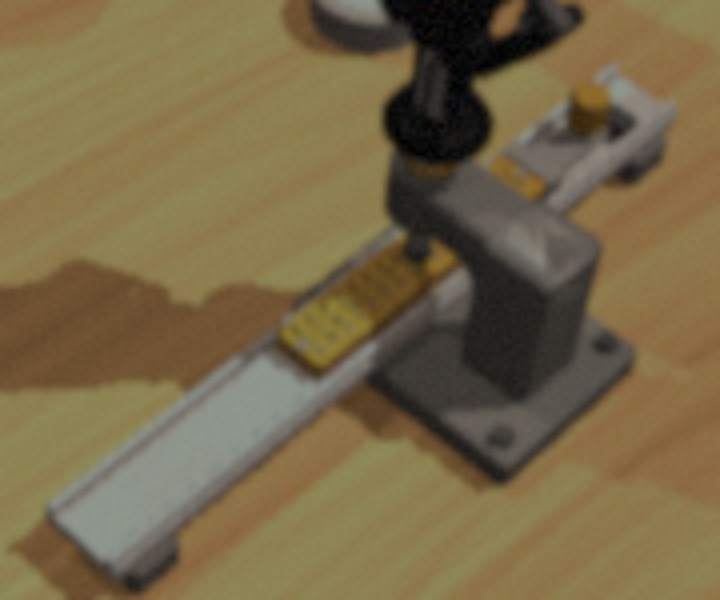

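The plunger is down by about 15.4 mm (TCP 156.6), and the foot reaches the core at (420,255). I push a little further for margin, hold, then release.

```bash
python3 - <<'E'
from h import *
r=bot.movel(W(0,0,154.5),max_speed=8,threshold=18); rep(("press2",r))
bot.dwell(0.6); rep("hold")
bot.movel(W(0,0,178),max_speed=20); rep("rel")
bot.movel(W(0,0,240),max_speed=100)
m=imaging.camera_model("wrist"); cv2.imwrite("pics/w10.png",imaging.capture("wrist")); print(m["position"],m["rotation"])
bot.move_ptp(W(-15,-125,230),[np.pi,0,YAW+np.pi])
cv2.imwrite("pics/w11.png",imaging.capture("wrist"))
cv2.imwrite("pics/s10.png",cv2.resize(imaging.capture("scene")[165:315,270:450],None,fx=4,fy=4)); rep()
E
```

```text
('press2', False) 20.6 [  0.3   0.  156.3] [-5.6 -0.2 16.1] [3.139 0.    1.651] -0.0
hold 21.2 [  0.3   0.  156.3] [-4.6 -0.  16.6] [3.139 0.    1.651] 0.0
rel 22.52 [-1.000e-01  0.000e+00  1.778e+02] [-0.4 -0.  -0.9] [3.141 0.    1.651] 0.0
[538.52541777 144.18552708 381.33631596] [-0.28286155 -0.00042996  0.08051279]
 25.02 [ -15.  -124.8  229.9] [-0.4  0.6  0.4] [ 3.142 -0.    -3.061] -0.0
```

View pics/w10.png

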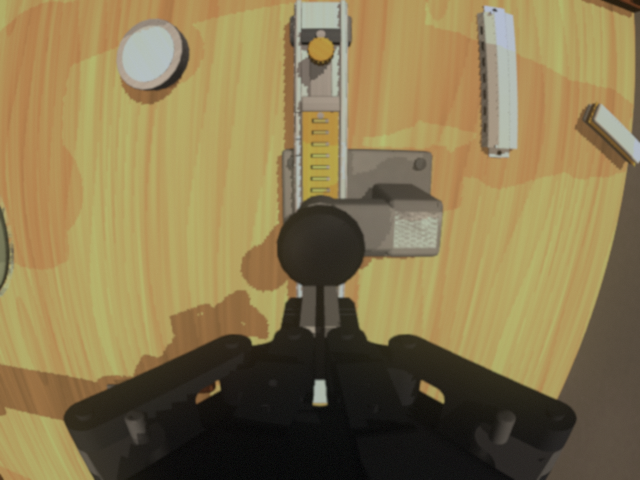

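View pics/w11.png

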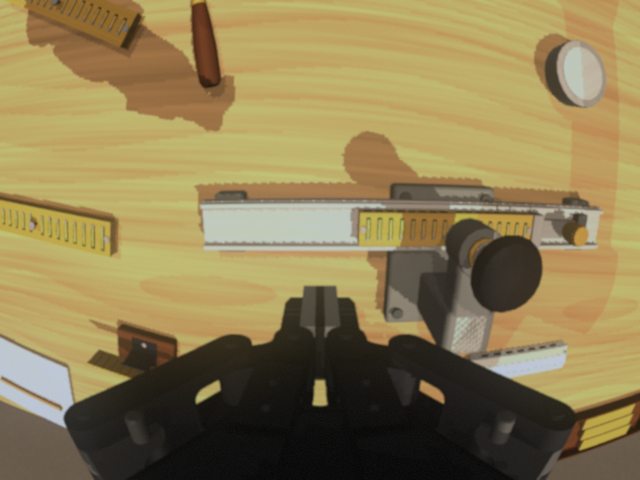

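View pics/s10.png

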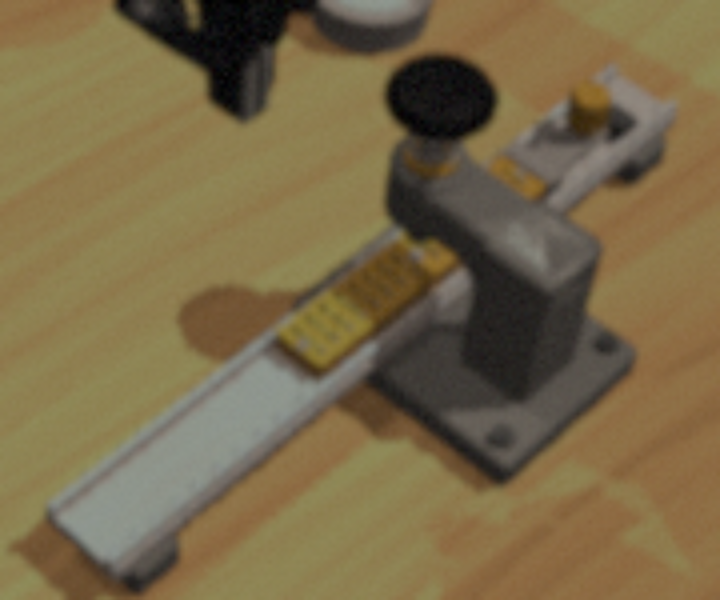

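The extra 9 N moved it only 0.3 mm, so the plunger was at its stop. It is fully up again: the cap is back at (442,97) in the scene crop, and the core and stop have not moved. I take one low look into the throat to check the pin.

```bash
python3 - <<'E'
from h import *
bot.move_ptp(W(-150,-70,110),[np.pi,0,YAW+np.pi]); rep()
m=imaging.camera_model("wrist"); a=imaging.capture("wrist")
q=[np.round(proj(m,W(*p),True)) for p in [(0,0,54),(0,0,47),(0,0,46),(0,0,63),(0,90,46)]]; print(q)
u,v=map(int,q[1]); c=a[max(v-40,0):v+40,max(u-60,0):u+60]; cv2.imwrite("pics/w12.png",cv2.resize(c,None,fx=6,fy=6,interpolation=cv2.INTER_CUBIC)); cv2.imwrite("pics/w12f.png",a)
E
```

```text
25.81 [-147.8  -70.6  111.1] [ 0.9 -0.3 -0.6] [-3.141e+00  3.000e-03 -3.062e+00] 0.0
[array([411., 438.]), array([409., 432.]), array([409., 431.]), array([413., 447.]), array([509., 418.])]
```

View pics/w12.png

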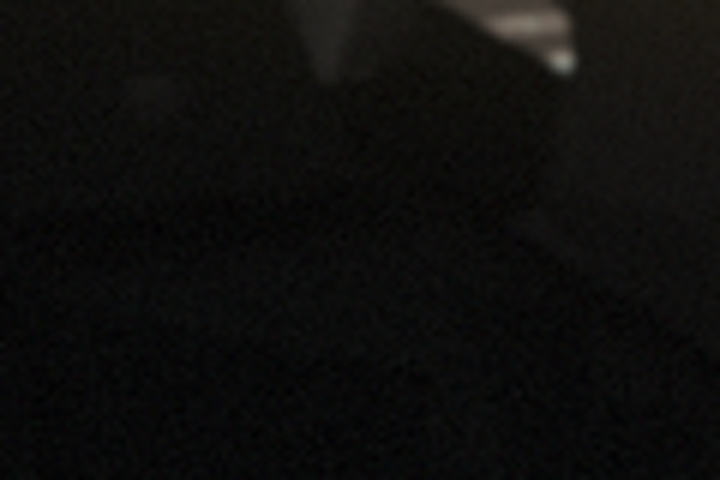

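View pics/w12f.png

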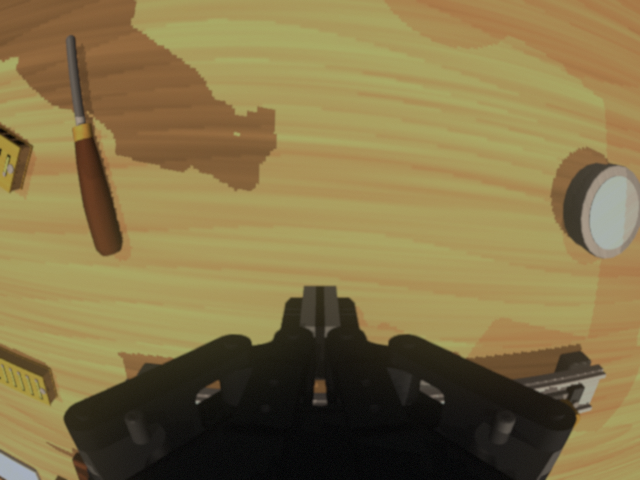

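The gripper hides the throat in that view. I use one more, with the camera beside the throat.

```bash
python3 - <<'E'
from h import *
bot.move_ptp(W(-160,-60,100),[np.pi,0,YAW+np.pi/2]); rep()
m=imaging.camera_model("wrist"); a=imaging.capture("wrist")
q=[np.round(proj(m,W(*p),True),1) for p in [(0,0,54),(0,0,47),(0,0,46),(0,0,63)]]; print(q,m["position"])
u,v=map(int,q[1]); c=a[max(v-40,0):v+40,max(u-60,0):u+60]; cv2.imwrite("pics/w13.png",cv2.resize(c,None,fx=6,fy=6,interpolation=cv2.INTER_CUBIC)); cv2.imwrite("pics/w13f.png",a)
E
```

```text
27.27 [-159.4  -60.3  100.2] [ 0.2 -0.5  0.4] [3.141 0.    1.651] -0.0
[array([582.3, 169.6]), array([575.7, 168.2]), array([574.7, 168. ]), array([591.3, 171.5])] [384.67547081  71.41918557 242.05489989]
```

View pics/w13.png

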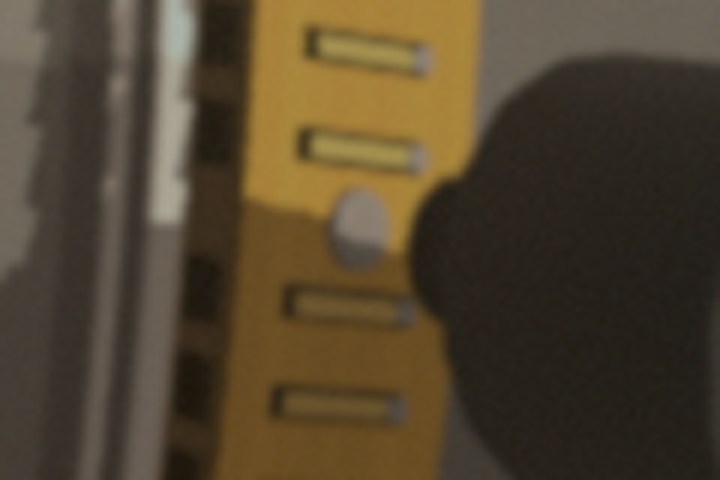

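View pics/w13f.png

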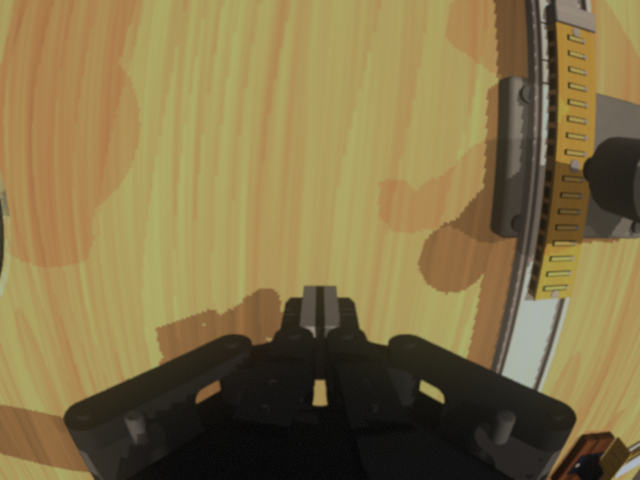

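In w13 the pin head sits flush on the plate with no stem showing, at (574.7,166). That matches the home height (575.7,168), not proud (582,170). The core touches the stop and the plunger is up. I hand in.

```bash
python3 - <<'E'
from h import *
rep(); bot.sign_off()
E
```

```text
27.32 [-159.5  -60.2  100.2] [0.4 0.1 0.7] [3.141 0.    1.651] -0.0
the job is handed in; nothing more can be done
```

The pin is pressed home and the job was handed in at about 27 s of the 58 s allowed; no verdict is reported.

- **Stop:** I pushed its knob with shut fingers until it met the end block. A second push stalled at the same place, within 0.2 mm.
- **Core:** I pushed it along the channel until the force rose. Camera checks put its -y end at about -90 mm and its +y end at about +91 mm in press y, with no visible gap to the stop.
- **Plunger:** I pressed it to TCP z 156.3 mm, about 15.7 mm of travel. Another 9 N moved it only 0.3 mm, so it was at its stop. I held it for at least 0.6 s and released it slowly.

In the last views the plunger was back up, the stop was at the end block, and the core was flat against the stop. The pin head sat flush at its home height. The bystanders showed no visible movement, though I did not measure them.

One throat view (w12) was blocked by the gripper, so I took another. The cameras disagreed by 2–4 mm on the press axis, so I used a compromise of the readings. The last cap reading still put it 3.5 mm off along y. Neither affected the result.

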